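# Tip a sample disc into the open corner of its tray and lay it on a watch glass

## Task

A sample disc lies out of reach under the clear cover of the shallow blue-walled tray. Tip the tray by its yellow tab until the disc slides to the opposite wall, lay the tray flat and let go, then take it by its red tab and tip it until the disc slides along that wall into the open corner, and lay it flat again and let go. Pick the disc out of the corner and lay it flat, brown face up, in the middle of the watch glass, leaving the glass and the other things where they stand.

Things in the scene. Friction and masses are not known exactly. Their poses are not given: they have to be found in the camera images.
- tray: Loose shallow tray, 160 mm (its x) by 150 mm (its y), 0.25 to 0.5 kg; floor and blue walls 5 mm thick, walls 15 mm high. Origin: centre of its underside; z up. A fixed clear 3 mm cover on the walls (top at 18 mm) leaves open only the corner x -80 to -20, y -75 to 5 mm. Lifting the yellow tab (+x side) tips it about its underside's -x edge, the red tab (+y side) about its -y edge.
- yellow_tab (a point): Middle of the top of the yellow tab, at (85, 0, 40) mm in the tray's frame. The tab is 30 mm wide along the tray's y, 10 mm thick along its x, 40 mm high from the bench. Gripped across its width it can turn between the fingers, so the hand need not lean as far as the tray.
- red_tab (a point): Middle of the top of the red tab, at (0, 80, 40) mm in the tray's frame. The tab is 30 mm wide along the tray's x, 10 mm thick along its y, 40 mm high from the bench. Gripped across its width it can turn between the fingers, as the yellow one can.
- tray_pocket (a point): Where the disc's origin lies once it is in the open corner: (-55, -58, 5) mm in the tray's frame, on the tray's floor. The -y wall has a 32 mm gap there, x -71 to -39 mm, through which the disc's edge pokes about 3 mm beyond the wall's outer face, so one finger can take it from outside the tray, the other from over the floor in the opening (43 mm free beside the disc).
- sample_disc: Loose round sample disc, 40 mm across and 6 mm thick, about 20 g, brown face in an aluminium rim. Origin: centre of its underside; z is its axis. Starts flat on the tray floor under the cover, in the tray's +x +y quarter. It slides on the tray's floor once that is tipped by 8 to 13 degrees; 22 to 28 degrees, held for half a second, is ample.
- watch_glass: Loose clear round watch glass, 74 mm across, 10 mm high at the rim, 25 g, lying on the bench. Its middle, about 46 mm across, is nearly flat and 2 mm thick. Origin: centre of its underside. Its rim rises round the disc, so the fingertips stop about 10 mm over the bench and the disc settles the last 5 mm.
- evap_dish: Loose white evaporating dish, 69 mm across and 27 mm high: a bystander. Origin: centre of its underside.
- sample_bottle: Loose square white sample bottle, 64 mm across and 121 mm high, standing: a bystander. Origin: centre of its underside.
- burette_stand: Fixed stand: flat dark base, 130 x 216 x 17 mm, with burettes and rods up to 845 mm; the nearest burette stands at about (0.50, -0.24) m in the world. Keep the hand clear of it when turning. At the left end of the worktop a fixed post 140 x 104 mm, far taller than the work, stands at about (0.56, 0.24) m: coming from the left, the arm must be drawn in to pass it.
Mind the look-alikes: they are no part of the job. There is more than one size of the watch_glass; the job needs the middle-sized.

How it is judged:
On the way, in this order (a step that is already met when the one before it is completed fails the run):
1. the disc has slid to the wall opposite the yellow tab and the tray lies flat, let go (x of sample_disc in the frame of tray below -0.045 m and y of sample_disc in the frame of tray above -0.02 m and angle between tray's own z axis and vertical below 0.05 rad and contact force between the fingers and tray below 0.2 N), for 0.1 s.
2. the disc lies in the open corner and the tray lies flat, let go (horizontal distance between sample_disc and tray_pocket below 0.012 m and angle between tray's own z axis and vertical below 0.05 rad and contact force between the fingers and tray below 0.2 N), for 0.1 s.
At the end, for the whole second after the job is handed in: The disc rests flat (within 11 degrees) and brown face up in the watch glass, its centre within 12 mm of the glass's centre; watch glass (within 8 degrees) and tray (within 3 degrees) lie flat on the bench (horizontal distance between sample_disc and watch_glass below 0.012 m and z of sample_disc in the frame of watch_glass between 0 and 0.008 m and angle between sample_disc's own z axis and vertical below 0.2 rad and angle between watch_glass's own z axis and vertical below 0.15 rad and height (world z) of each of watch_glass, tray below 0.01 m and linear speed of sample_disc below 0.02 m/s and angle between tray's own z axis and vertical below 0.05 rad); the robot touches nothing.
It fails at once if the evaporating dish is shifted by more than 30 mm (distance of evap_dish from where it was at the start of the episode above 0.03 m).
It fails at once if the sample bottle is shifted by more than 30 mm (distance of sample_bottle from where it was at the start of the episode above 0.03 m).
It fails at once if the watch glass is shifted by more than 30 mm (distance of watch_glass from where it was at the start of the episode above 0.03 m).
It also fails if it takes over 72 s, if anything falls off the work surface, if the arm or the gripper's body presses on something with over 40 N, if the wrist force passes 120 N, or if a joint passes its speed limit or range.

## Robot

A 7-joint arm with a two-finger parallel gripper is mounted at the origin on a cart in front of the work surface, level with it; the furniture and walls round the work are solid. World frame = base frame: x ahead of the robot, y to its left, z up, the work surface at z = 0. Lengths are in m, angles in rad, forces in N, time in s.
With the tool pointing down it reaches from about 0.425 to 0.925 m from the base axis. Payload 6.8 kg.
Tool frame: the origin (TCP) lies at the very end of the fingers, on their centre line; the grasp point (between the pads) lies 19 mm behind it; z points along the fingers, y is the line along which they close (so a half turn about z gives the same grasp; the last joint's range is limited). The gripper opens to 85 mm and grips with 20 to 120 N. Pads are 22 mm wide; open, the fingers measure 114 mm over their backs; the gripper's body (76 mm by 85 mm) begins 54 mm behind the grasp point. The pads swing forward as they close: fully open they stand 13 mm farther back than shut.
Start: joints at [1.078, 0.477, 0.022, 1.555, -0.011, 1.109, -0.083], TCP at [0.253, -0.626, 0.231] pointing down, gripper open.
Joint ranges: [-2.96, 2.96], [-0.34, 2.1], [-1.41, 1.46], [0.24, 2.44], [-1.37, 4.51], [0.17, 1.92], [-2.96, 2.96]. Speed limits (rad/s): [2.39, 2.39, 3.14, 3.14, 3.14, 3.14, 3.14].

## Interface

Orientations are given as a rotation vector (axis times angle).
In Python, from bench import get_obs, viewer, r gives the robot as it stands. The module is installed in compiled form; this text tells all that it offers.
- The arm moves only by the tool play_rows, never from a script. Its argument "commands" is a list that holds one entry, the list of rows, each a list of 5 numbers: the gripper's target within -1 to 1 (shut at 1, half-way at 0, fully open at -1), then the shift along the tool's x, y, z scaled (see below), then the turn about the tool's z scaled (see below). A call has 1 to 12 rows; each row is the pose to reach, as a shift and turn from the pose commanded when the call began, along the tool's axes at that moment; what a row does not reach only later rows make up. The controller multiplies each number of a shift by 0.2 m and each number of a turn by pi/2 rad. A row lasts 1/12 s, in which the tool goes at most 41.7 mm and 7.16 degrees, less where a joint would pass 70% of its speed; a pose out of reach is approached as far as the arm can. A call with a number of a shift or a turn outside -1 to 1 is refused whole. A call with a gripper value outside its range is refused whole. The fingers move at their own pace and stop on an object; "grip_force" is the grip in N (left out, the last holds). Time passes only in rows, so rows that repeat a pose let the fingers close. It gives the time, the measured TCP pose, the force, the opening and the grip force at its end, in the units of the state.
- get_obs(): the state, without advancing time (a new reading comes with each control period).
- viewer.grab_frame(name): name is "scene" or "top" or "wrist"; returns a dict with "pixels" (480x640x3 uint8, red, green, blue), "fovy" (degrees; the focal length in pixels is half the picture's height over the tangent of half this angle, whatever the lens; pixels are square), "cx", "cy" (the principal point, pixels), "world_to_cam" (4x4, takes a point from world to camera coordinates); the wrist camera has in their place "hand_eye" (4x4, takes a point from camera to tool coordinates, whose origin is the TCP and whose axes are the flange's). Camera axes: x right, y up, looking along -z (the intrinsics and any distortion apply to the point x, -y, -z); pixel columns grow to the right and rows downward; lengths in m; the calibration is good to about 2 mm. A picture is of the moment at which its call begins: read the wrist's pose just before it. There is no depth.
- r.hand_in(): hands the job in; it is judged then, once.
Trained networks look in a picture, given as the dict that the camera call returned (one of the last four; its "shot" number tells which), for a name from the list of things; names that differ only in an ending like _2 or _b are one class to them, and where a whole thing is asked for, a point or a joint stands for the part that bears it (a point fixed in the world has none). Each returns a list of dicts, best first, with "score" (0 to 1); they miss things now and then, are a little off and sometimes report something else, mostly with a low value. They report only what shows in the picture. A call takes as long as a camera call. They do not tell look-alikes from the thing itself.
- viewer.trace(picture, thing): "pixels" (480x640 bool, what is visible of it) and "rect" ([left, top, right, bottom] in pixels, round what is visible of it).
The state is a dict: "clock": time; "joints": joint angles; "qvel": joint speeds; "tau": joint torques, N m; "tcp_pos": TCP position; "orientation": TCP orientation; "contact_force": force on the tool from outside, world axes, zero at the start; "moment": the same for the moment, N m; "grip_width": finger opening in m; "gripper_force": force on a finger pad.
Only numpy, scipy, OpenCV 4.12 (cv2) and the standard library are available. Lean on these libraries where they do the work, as an engineer would, in place of code of your own. Each camera call takes 0.05 s, during which the arm holds its last target. There are 200 camera calls.

## Working session

There is one attempt and no reset: what is moved stays moved. The work goes in short steps, Python scripts to look and compute and a tool call to move; the robot and the scene stay as the last step left them, time stands still between calls to the robot, and variables do not carry over. Pictures are saved under pics/ and viewed, at most 10 in all, crops included, and the job is handed in when it is done.

Besides the shell and the picture viewer there is one more tool, called after "Emit:" as name(argument=value, ...), one argument or row to a line, values as JSON. play_rows: Moves the arm, as the interface text tells. Shifts and turns lie within -1 to 1; 1 stands for 0.2 m of shift or pi/2 rad of turn. Its arguments: {"type":"object","properties":{"commands":{"type":"array","items":{"type":"array","items":{"type":"array","items":{"type":"number","minimum":-1,"maximum":1}}}},"grip_force":{"type":"number"}},"required":["commands"]}

```bash
mkdir -p pics
cat > h.py <<'E'
import numpy as np, cv2
from bench import get_obs, viewer, r
from scipy.spatial.transform import Rotation as R
def cam(p,T_tool=None):
    f=240/np.tan(np.radians(p['fovy'])/2)
    if 'world_to_cam' in p: C=np.linalg.inv(np.array(p['world_to_cam']))
    else: C=T_tool@np.array(p['hand_eye'])
    return f,p['cx'],p['cy'],C
def ray(p,uv,z,T=None):
    f,cx,cy,C=cam(p,T); d=C[:3,:3]@np.array([(uv[0]-cx)/f,-(uv[1]-cy)/f,-1]); o=C[:3,3]
    return o+d*(z-o[2])/d[2]
def proj(p,X,T=None):
    f,cx,cy,C=cam(p,T); q=np.linalg.inv(C)@np.append(X,1); return np.array([cx+f*q[0]/-q[2],cy-f*q[1]/-q[2]])
def tool():
    o=get_obs(); T=np.eye(4); T[:3,:3]=R.from_rotvec(o['orientation']).as_matrix(); T[:3,3]=o['tcp_pos']; return T
def save(p,n,box=None,s=1):
    im=p['pixels'][...,::-1]
    if box: im=im[box[1]:box[3],box[0]:box[2]]
    cv2.imwrite('pics/'+n,cv2.resize(im,None,fx=s,fy=s,interpolation=cv2.INTER_CUBIC))
E
python3 - <<'E'
from h import *
o=get_obs(); print({k:np.round(v,3) for k,v in o.items()}); print(tool().round(2))
for n in ['scene','top']:
    p=viewer.grab_frame(n); save(p,n+'0.png'); print(n,[k for k in p],p['fovy'],p['cx'],p['cy'],cam(p)[3].round(3).tolist())
    for t in ['tray','yellow_tab','red_tab','sample_disc','watch_glass','evap_dish','sample_bottle']:
        for d in viewer.trace(p,t)[:4]:
            m=d['pixels']; ys,xs=np.nonzero(m); 
            if len(xs): print(t,round(d['score'],2),np.round(d['rect']).tolist(),xs.mean().round(),ys.mean().round(),ray(p,(xs.mean(),ys.mean()),0.01).round(3))
E
```

```text
{'clock': np.float64(0.0), 'joints': array([ 1.078,  0.478,  0.022,  1.556, -0.012,  1.109, -0.083]), 'qvel': array([-0.001,  0.001, -0.002, -0.001, -0.   , -0.   , -0.001]), 'tau': array([-0.0000e+00, -5.9646e+01,  1.6070e+00, -2.8120e+01,  1.2000e-02,
        9.0000e-03,  0.0000e+00]), 'tcp_pos': array([ 0.253, -0.625,  0.23 ]), 'orientation': array([-3.082e+00, -6.000e-01,  1.000e-03]), 'contact_force': array([ 0.512, -0.131, -0.924]), 'moment': array([-0.002,  0.036,  0.017]), 'gripper_force': np.float64(0.0), 'grip_width': np.float64(0.085)}
[[ 0.93  0.38 -0.    0.25]
 [ 0.38 -0.93  0.   -0.63]
 [-0.   -0.   -1.    0.23]
 [ 0.    0.    0.    1.  ]]
scene ['pixels', 'fovy', 'cx', 'cy', 'world_to_cam', 'shot'] 42.23850371097242 315.87702485889 237.1730698881217 [[0.608, 0.379, -0.698, -0.288], [-0.794, 0.281, -0.539, -0.916], [-0.008, 0.882, 0.472, 0.612], [0.0, 0.0, 0.0, 1.0]]
tray 0.64 [175.0, 202.0, 275.0, 257.0] 225.0 228.0 [ 0.518 -0.05   0.01 ]
yellow_tab 0.75 [179.0, 198.0, 279.0, 259.0] 226.0 228.0 [ 0.518 -0.052  0.01 ]
red_tab 0.84 [179.0, 206.0, 276.0, 257.0] 225.0 229.
[... 671 characters left out ...]
0.0, 196.0, 260.0, 284.0] 213.0 236.0 [ 0.527 -0.045  0.01 ]
yellow_tab 0.94 [168.0, 195.0, 259.0, 284.0] 213.0 236.0 [ 0.526 -0.045  0.01 ]
red_tab 0.65 [171.0, 193.0, 258.0, 283.0] 213.0 236.0 [ 0.527 -0.045  0.01 ]
watch_glass 0.95 [327.0, 343.0, 355.0, 366.0] 340.0 353.0 [ 0.283 -0.32   0.01 ]
watch_glass 0.73 [440.0, 220.0, 492.0, 269.0] 468.0 243.0 [ 0.518 -0.593  0.01 ]
watch_glass 0.6 [277.0, 291.0, 313.0, 330.0] 295.0 309.0 [ 0.373 -0.223  0.01 ]
evap_dish 0.74 [171.0, 192.0, 254.0, 280.0] 213.0 236.0 [ 0.527 -0.045  0.01 ]
evap_dish 0.69 [332.0, 292.0, 362.0, 326.0] 347.0 307.0 [ 0.378 -0.334  0.01 ]
sample_bottle 0.87 [248.0, 102.0, 287.0, 144.0] 266.0 124.0 [ 0.776 -0.153  0.01 ]
```

View pics/top0.png

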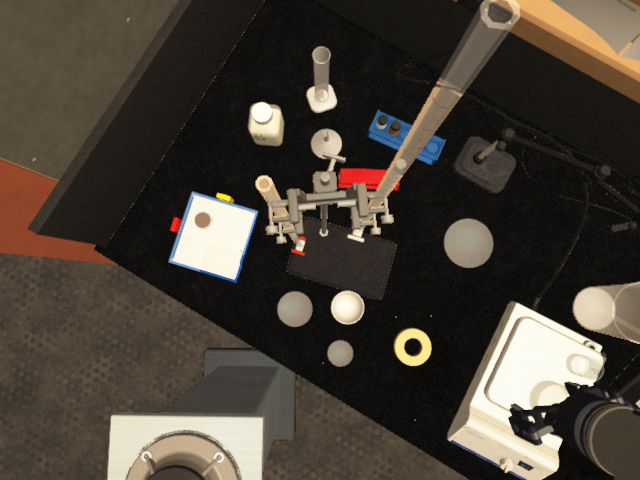

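View pics/scene0.png

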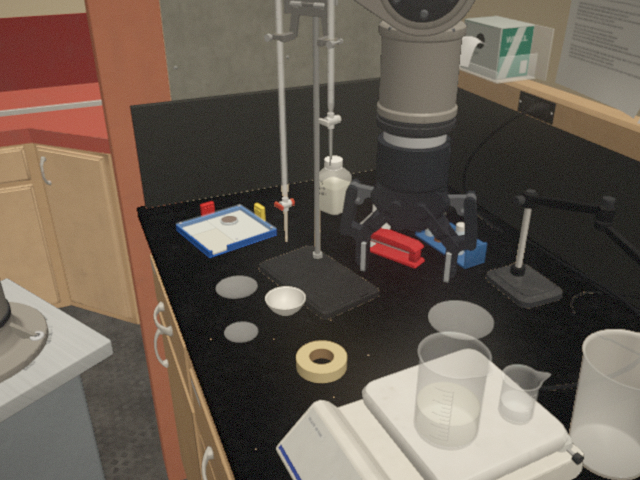

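Top view: the tray is at (213,236), with yellow tab at (224,197), red tab at (176,225) and the disc at (203,220). There are three watch glasses: small (340,353), about 28 px; middle (295,309), about 36 px or 77 mm; large (468,243), about 52 px. The middle one at (295,309) fits the 74 mm size.

```bash
cat >> h.py <<'E'
def blue(p,T=None,z=0.015):
    hsv=cv2.cvtColor(p['pixels'],cv2.COLOR_RGB2HSV)
    m=cv2.inRange(hsv,(100,130,60),(125,255,255))
    n,l,s,c=cv2.connectedComponentsWithStats(cv2.dilate(m,np.ones((9,9))))
    m2=m
    ys,xs=np.nonzero(m2)
    P=np.array([ray(p,(x,y),z,T)[:2] for x,y in zip(xs,ys)])
    return P
def trayrect(P,c0):
    P=P[np.linalg.norm(P-np.array(c0),axis=1)<0.135]
    (c,s,a)=cv2.minAreaRect((P*1000).astype(np.float32)); return np.array(c)/1000,s,a,len(P)
E
python3 - <<'E'
from h import *
for n in ['scene','top']:
    p=viewer.grab_frame(n)
    print(n,trayrect(blue(p),(.52,-.05)))
    for d in viewer.trace(p,'watch_glass')[:4]:
        m=d['pixels'].astype(np.uint8); ys,xs=np.nonzero(m); 
        Q=np.array([ray(p,(x,y),.008)[:2] for x,y in zip(xs,ys)]); (c,rad)=cv2.minEnclosingCircle((Q*1000).astype(np.float32)); print('glass',d['score'],np.round(c),2*rad, np.median(Q,0))
    hsv=cv2.cvtColor(p['pixels'],cv2.COLOR_RGB2HSV)
    for nm,lo,hi in [('y',(24,150,120),(34,255,255)),('r',(0,180,120),(5,255,255))]:
        ys,xs=np.nonzero(cv2.inRange(hsv,lo,hi)); Q=np.array([ray(p,(x,y),.035)[:2] for x,y in zip(xs,ys)]); k=np.linalg.norm(Q-[.54,-.02],axis=1)<.13; print(nm,k.sum(),np.median(Q[k],0))
save(p,'crop1.png',(160,180,380,370),3)
E
```

```text
scene (array([ 0.46329791, -0.0895559 ]), (127.21258544921875, 218.57423400878906), 31.560325622558594, 607)
glass 0.92 [ 370. -225.] 77.98722076416016 [ 0.36829582 -0.22604865]
glass 0.66 [ 274. -324.] 59.50213623046875 [ 0.27538096 -0.325031  ]
glass 0.57 [ 518. -590.] 109.9865493774414 [ 0.51978444 -0.58961489]
glass 0.34 [523. -34.] 264.05767822265625 [ 0.52185141 -0.05011143]
y 90 [ 0.59292012 -0.08205131]
r 154 [0.53384644 0.015037  ]
top (array([ 0.52286072, -0.05596646]), (136.599609375, 161.46397399902344), 73.5229263305664, 240)
glass 0.91 [ 374. -223.] 75.56891632080078 [ 0.37320036 -0.22337462]
glass 0.77 [ 518. -593.] 109.41838073730469 [ 0.5177116  -0.59393685]
glass 0.66 [ 283. -320.] 56.0084228515625 [ 0.28259631 -0.31976783]
y 65 [ 0.60665017 -0.06917533]
r 117 [0.54776889 0.02953289]
```

View pics/crop1.png

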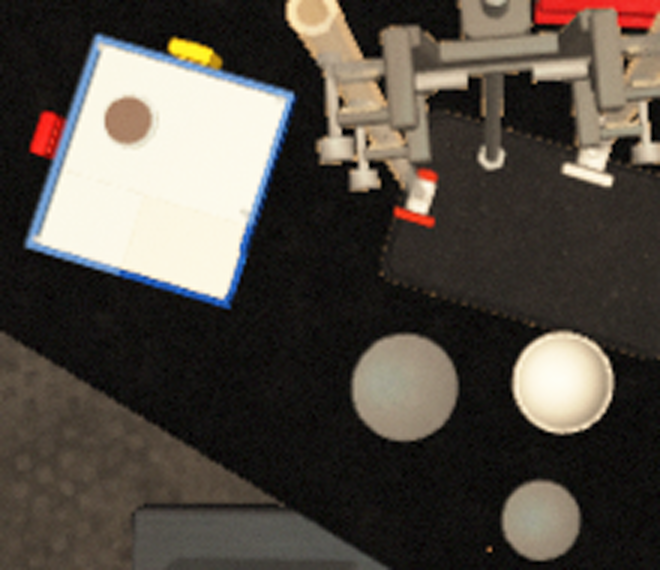

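The middle glass, at crop (405,387), is clearly the 74 mm one, at about (0.373,-0.223). The tray is at about (0.525,-0.047), yaw about -17°. I'll draw the arm in and swing it round.

Emit:
play_rows(
  commands=[
    [[-1,0,-0.2,0,0],[-1,0,-0.4,0,0],[-1,0,-0.6,0,0],[-1,0,-0.8,0,0.1],[-1,0,-1,0,0.2],[-1,0.1,-1,0,0.3],[-1,0.3,-1,0,0.4],[-1,0.5,-1,0,0.434],[-1,0.5,-1,0,0.434],[-1,0.5,-1,0,0.434]],
  ],
)

```text
clock: 1.83
tcp_pos: [0.2744, -0.4011, 0.2316]
orientation: [-3.107, 0.461, -0.002]
contact_force: [0.6, 0.2, -0.1]
grip_width: 0.0852
gripper_force: 0.0
```

Emit:
play_rows(
  commands=[
    [[-1,0.04,-0.2,0,0],[-1,0.08,-0.4,0,0],[-1,0.12,-0.6,0,0],[-1,0.16,-0.8,0,0],[-1,0.2,-1,0,0],[-1,0.2,-1,0,0],[-1,0.2,-1,0,0]],
  ],
)

```text
clock: 2.42
tcp_pos: [0.3682, -0.2222, 0.2315]
orientation: [3.108, -0.456, 0.001]
contact_force: [-0.0, -0.0, -0.1]
grip_width: 0.0853
gripper_force: 0.0
```

Run:
```python
from h import *
T=tool(); p=viewer.grab_frame('wrist'); save(p,'w1.png'); print(T.round(3),p['fovy'],np.array(p['hand_eye']).round(3))
for d in viewer.trace(p,'watch_glass')[:2]:
    ys,xs=np.nonzero(d['pixels']); Q=np.array([ray(p,(x,y),.006,T)[:2] for x,y in zip(xs,ys)]); (c,rad)=cv2.minEnclosingCircle((Q*1000).astype(np.float32)); print('glass',d['score'],d['rect'],np.round(c),2*rad)
```

```text
[[ 0.958 -0.287  0.     0.368]
 [-0.287 -0.958 -0.    -0.222]
 [ 0.     0.    -1.     0.232]
 [ 0.     0.     0.     1.   ]] 68.44438812174025 [[ 0.001  0.957  0.292  0.074]
 [ 1.    -0.    -0.002 -0.001]
 [-0.001  0.292 -0.957 -0.143]
 [ 0.     0.     0.     1.   ]]
glass 0.71 [279.9, 162.9, 348.4, 233.2] [ 374. -222.] 75.63213348388672
glass 0.66 [396.5, 229.2, 447.1, 273.8] [ 284. -319.] 55.22311019897461
```

Emit:
play_rows(
  commands=[
    [[-1,0.01,-0.2,0,0],[-1,0.02,-0.4,0,0],[-1,0.04,-0.6,0,0],[-1,0.06,-0.8,0,0],[-1,0.2,-0.95,0,0],[-1,0.4,-1,0,0],[-1,0.55,-1,0,0],[-1,0.55,-1,0,0],[-1,0.55,-1,0,0]],
  ],
)

```text
clock: 3.27
tcp_pos: [0.5321, -0.0668, 0.2304]
orientation: [3.106, -0.47, -0.002]
contact_force: [-0.0, -1.0, -0.7]
grip_width: 0.0856
gripper_force: 0.0
```

```bash
cat >> h.py <<'E'
def sd(q,a,b): # sd box
    d=np.abs(q)-np.array([a,b]); return np.linalg.norm(np.maximum(d,0),axis=1)+np.minimum(d.max(1),0)
def fittray(p,T,x0=(.525,-.047,-.297),z=.015):
    from scipy.optimize import least_squares
    P=blue(p,T,z); P=P[np.linalg.norm(P-np.array(x0[:2]),axis=1)<.14]
    def f(v):
        c,s=np.cos(v[2]),np.sin(v[2]); q=(P-v[:2])@np.array([[c,-s],[s,c]]); return sd(q,.0775,.0725)
    return least_squares(f,x0,loss='soft_l1',f_scale=.002).x,len(P)
def colour(p,T,c,z=.035,near=(.54,-.02)):
    hsv=cv2.cvtColor(p['pixels'],cv2.COLOR_RGB2HSV)
    lo,hi={'y':((22,150,100),(34,255,255)),'r':((0,180,100),(5,255,255))}[c]
    ys,xs=np.nonzero(cv2.inRange(hsv,lo,hi)); Q=np.array([ray(p,(x,y),z,T)[:2] for x,y in zip(xs,ys)]); k=np.linalg.norm(Q-near,axis=1)<.15
    return Q[k].mean(0),k.sum()
def discpos(p,T,z,v):
    out=[]
    for d in viewer.trace(p,'sample_disc')[:2]:
        ys,xs=np.nonzero(d['pixels']); q=ray(p,((xs.min()+xs.max())/2,(ys.min()+ys.max())/2),z,T)[:2]
        c,s=np.cos(v[2]),np.sin(v[2]); out.append((round(d['score'],2),q.round(4),(np.array([[c,s],[-s,c]])@(q-v[:2])).round(4)))
    return out
E
python3 - <<'E'
from h import *
T=tool(); p=viewer.grab_frame('wrist'); save(p,'w2.png')
v,n=fittray(p,T); print(T[:3,3],v,n); print('y',colour(p,T,'y',.04),'r',colour(p,T,'r',.04)); print(discpos(p,T,.011,v))
E
```

```text
[ 0.53211823 -0.06681584  0.23043209] [ 0.52631054 -0.04529443 -0.28100703] 356
y (array([ 0.60806802, -0.06925433]), np.int64(429)) r (array([0.54802471, 0.03040322]), np.int64(306))
[]
```

View pics/w2.png

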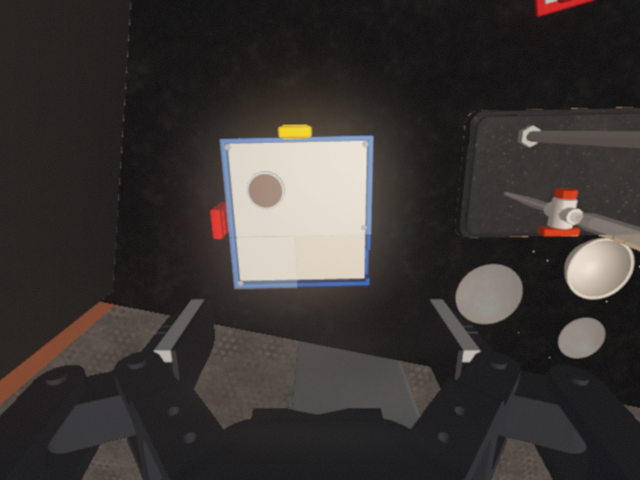

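The wrist view shows the yellow tab at (295,131), the red tab at (219,221), the disc at (265,190) and the open corner at (332,258) with its wall gap. I'll go over the yellow tab now.

Emit:
play_rows(
  commands=[
    [[-1,0.2,-0.05,0.05,-0.01],[-1,0.38,-0.1,0.2,-0.01],[-1,0.38,-0.1,0.4,-0.01],[-1,0.38,-0.1,0.6,-0.01],[-1,0.38,-0.1,0.8,-0.01],[0,0.38,-0.1,0.85,-0.01],[0,0.38,-0.1,0.85,-0.01],[0,0.38,-0.1,0.85,-0.01]],
  ],
)

```text
clock: 4.03
tcp_pos: [0.6102, -0.0677, 0.0627]
orientation: [3.11, -0.441, 0.001]
contact_force: [0.0, 0.7, 0.3]
grip_width: 0.0515
gripper_force: 0.0
```

Run:
```python
from h import *
o=get_obs(); print(o['grip_width'])
T=tool(); print(T.round(4)); v=np.array([.5263,-.0453,-.281]); c,s=np.cos(v[2]),np.sin(v[2])
for n,q in [('y',(.088,0)),('r',(0,.083))]:
    w=v[:2]+np.array([[c,-s],[s,c]])@q; print(n,w,(T[:2,:2].T@(w-T[:2,3])/.2).round(3))
print('down to .017', (T[2,3]-.017)/.2)
```

```text
0.051491637072102504
[[ 9.606e-01 -2.780e-01  7.000e-04  6.102e-01]
 [-2.780e-01 -9.606e-01 -3.000e-04 -6.770e-02]
 [ 8.000e-04  1.000e-04 -1.000e+00  6.270e-02]
 [ 0.000e+00  0.000e+00  0.000e+00  1.000e+00]]
y [ 0.61084852 -0.06970386] [0.006 0.009]
r [0.54931727 0.03444462] [-0.434 -0.406]
down to .017 0.22870276875037682
```

Emit:
play_rows(
  commands=[
    [[0,0.006,0.009,0.1,0],[0,0.006,0.009,0.22,0],[0,0.006,0.009,0.22,0],[1,0.006,0.009,0.22,0],[1,0.006,0.009,0.22,0],[1,0.006,0.009,0.22,0],[1,0.006,0.009,0.22,0],[1,0.006,0.009,0.22,0]],
  ],
  grip_force=50,
)

```text
clock: 4.7
tcp_pos: [0.6121, -0.0694, 0.0198]
orientation: [3.111, -0.44, 0.005]
contact_force: [-2.1, 0.2, 7.9]
grip_width: 0.0288
gripper_force: 50.5
```

Emit:
play_rows(
  commands=[
    [[1,-0.008,0,-0.042,0],[1,-0.02,0,-0.085,0],[1,-0.034,0,-0.127,0],[1,-0.05,0,-0.168,0],[1,-0.067,0,-0.209,0],[1,-0.087,0,-0.248,0],[1,-0.111,0,-0.29,0],[1,-0.13,0,-0.32,0],[1,-0.141,0,-0.335,0],[1,-0.141,0,-0.335,0],[1,-0.141,0,-0.335,0],[1,-0.141,0,-0.335,0]],
  ],
)

```text
clock: 5.7
tcp_pos: [0.5835, -0.0616, 0.0839]
orientation: [3.11, -0.44, -0.001]
contact_force: [-0.1, -1.2, -3.9]
grip_width: 0.0287
gripper_force: 49.7
```

Run:
```python
from h import *
p=viewer.grab_frame('scene'); save(p,'s2.png',(150,150,350,300),4)
```

```text
(no output)
```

View pics/s2.png

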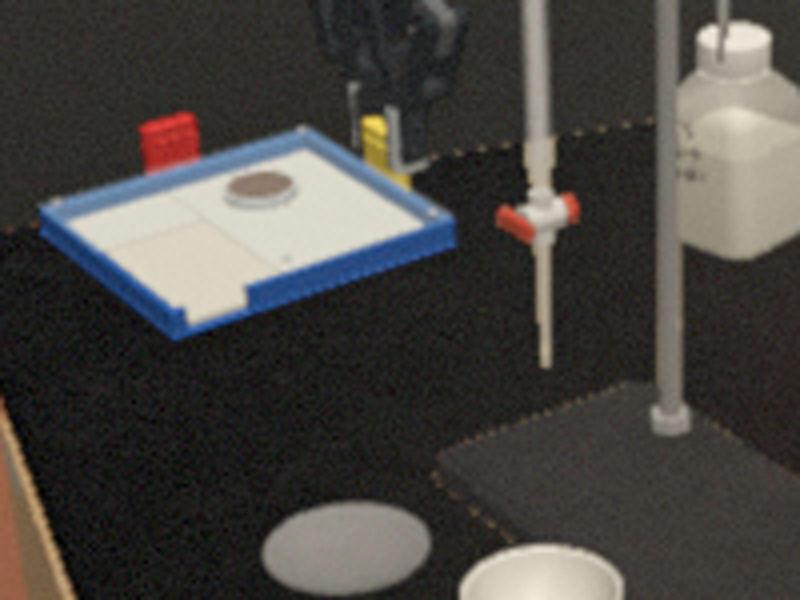

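The crop shows the tray (yellow tab at 378,150) lifted almost level, with the disc unmoved. The tab isn't turning between the pads at 50 N, so I'll lower it and grip softer.

Emit:
play_rows(
  commands=[
    [[1,0.03,0,0.05,0],[1,0.054,0,0.087,0],[1,0.074,0,0.126,0],[1,0.091,0,0.167,0],[1,0.107,0,0.208,0],[1,0.121,0,0.25,0],[1,0.133,0,0.29,0],[1,0.141,0,0.328,0],[1,0.141,0,0.335,0],[1,0.141,0,0.335,0]],
  ],
)

```text
clock: 6.58
tcp_pos: [0.6112, -0.0694, 0.0188]
orientation: [3.11, -0.44, 0.001]
contact_force: [-3.8, -0.8, 12.3]
grip_width: 0.0285
gripper_force: 53.6
```

Emit:
play_rows(
  commands=[
    [[0.3,0,0,0,0],[0.3,0,0,0,0],[0.3,0,0,0,0],[0.3,0,0,0,0]],
  ],
)

```text
clock: 6.92
tcp_pos: [0.6114, -0.0694, 0.0182]
orientation: [3.11, -0.44, 0.002]
contact_force: [-1.4, -0.0, 5.6]
grip_width: 0.03
gripper_force: 4.5
```

Run:
```python
from h import *
T=tool(); print(T.round(4), get_obs()['contact_force'])
p=viewer.grab_frame('top'); print(fittray(p,None),colour(p,None,'y',.037),colour(p,None,'r',.037))
p=viewer.grab_frame('wrist'); print(colour(p,T,'y',.04)); save(p,'w3.png')
```

```text
[[ 9.607e-01 -2.776e-01  1.200e-03  6.114e-01]
 [-2.776e-01 -9.607e-01 -4.000e-04 -6.940e-02]
 [ 1.300e-03  1.000e-04 -1.000e+00  1.820e-02]
 [ 0.000e+00  0.000e+00  0.000e+00  1.000e+00]] [-1.43354582 -0.00615365  5.64565033]Traceback (most recent call last):
  File "<stdin>", line 3, in <module>
  File "h.py", line 42, in colour
    ys,xs=np.nonzero(cv2.inRange(hsv,lo,hi)); Q=np.array([ray(p,(x,y),z,T)[:2] for x,y in zip(xs,ys)]); k=np.linalg.norm(Q-near,axis=1)<.15
                                                                                                                         ~^~~~~
ValueError: operands could not be broadcast together with shapes (0,) (2,)
```

Emit:
play_rows(
  commands=[
    [[0,0,0,0,0],[0,0,0,0,0],[0,0,0,-0.015,0],[0,0.028,0,-0.015,0],[0,0.028,0,-0.015,0],[0,0.028,0,-0.015,0]],
  ],
  grip_force=20,
)

```text
clock: 7.47
tcp_pos: [0.6166, -0.071, 0.0204]
orientation: [-3.11, 0.441, -0.001]
contact_force: [-0.3, 0.4, -0.5]
grip_width: 0.0428
gripper_force: 0.0
```

Run:
```python
from h import *
T=tool(); print(T[:3,3].round(4), get_obs()['contact_force'],get_obs()['grip_width'])
p=viewer.grab_frame('wrist'); save(p,'w3.png')
v,n=fittray(p,T,(.527,-.046,-.28)); print(v,n); print(colour(p,T,'y',.04),colour(p,T,'r',.04))
```

```text
[ 0.6166 -0.071   0.0204] [-0.29554582  0.35615541 -0.48339033] 0.042807081399063404
[ 0.53121727 -0.04634002 -0.27320494] 1557
(array([ 0.62419355, -0.07231751]), np.int64(1542)) (array([0.56416453, 0.02224812]), np.int64(318))
```

View pics/w3.png

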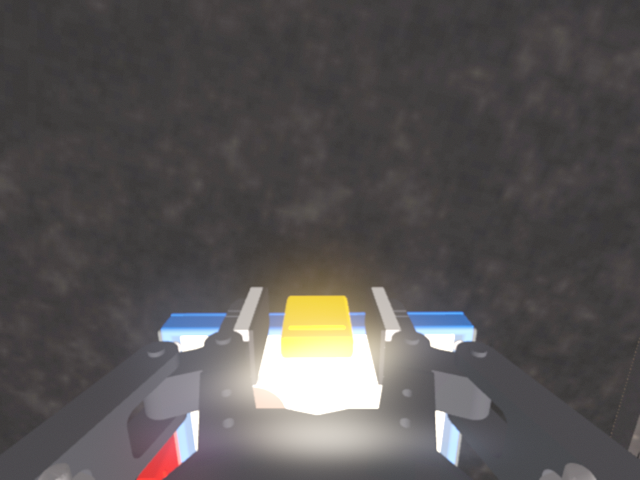

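The tab is centred between the fingers at (318,325), with the fingertips at about row 290. I'll work out the tab's edges.

Run:
```python
from h import *
T=tool(); p=viewer.grab_frame('wrist')
for uv,z in [((318,327),.04),((318,356),.04),((318,296),0),((318,313),.0)]:
    q=np.append(ray(p,uv,z,T),1); print(uv,(np.linalg.inv(T)@q).round(4))
```

```text
(318, 327) [-4.00e-04 -1.00e-04 -1.98e-02  1.00e+00]
(318, 356) [-0.0138 -0.     -0.0198  1.    ]
(318, 296) [-6.70e-03  1.00e-04  2.02e-02  1.00e+00]
(318, 313) [-1.64e-02  2.00e-04  2.02e-02  1.00e+00]
```

Emit:
play_rows(
  commands=[
    [[1,0,0,0,0],[1,0,0,0,0],[1,0,0,0,0],[1,0,0,0,0],[1,-0.008,0,-0.042,0],[1,-0.02,0,-0.085,0],[1,-0.034,0,-0.127,0],[1,-0.05,0,-0.168,0],[1,-0.05,0,-0.168,0]],
  ],
  grip_force=20,
)

```text
clock: 8.32
tcp_pos: [0.6068, -0.0679, 0.0561]
orientation: [-3.111, 0.44, -0.004]
contact_force: [0.2, 0.0, -2.3]
grip_width: 0.0291
gripper_force: 20.0
```

Run:
```python
from h import *
p=viewer.grab_frame('scene'); save(p,'s3.png',(150,150,350,300),4)
```

```text
(no output)
```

View pics/s3.png

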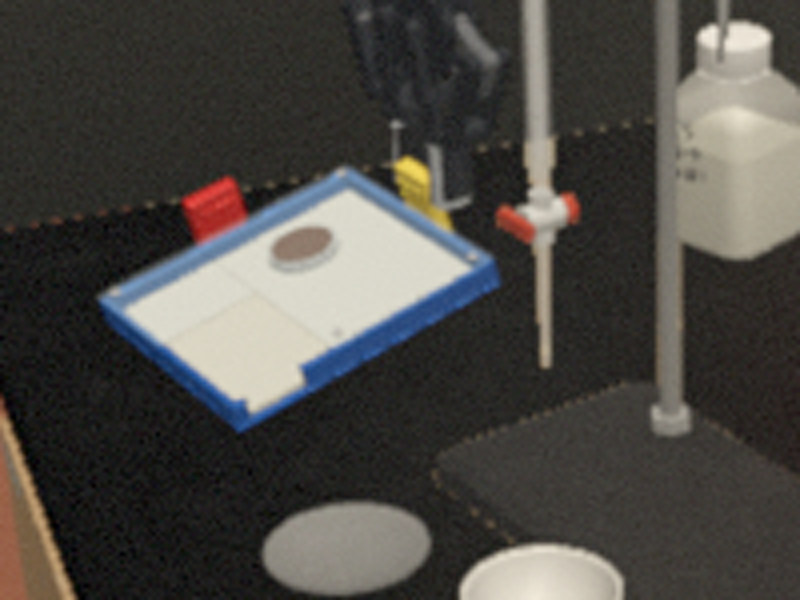

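The tray now tips properly, about 12°, with the pads turning on the yellow tab (412,180). I'll carry on to 25° and hold.

Emit:
play_rows(
  commands=[
    [[1,-0.017,0,-0.041,0],[1,-0.037,0,-0.08,0],[1,-0.06,0,-0.12,0],[1,-0.08,0,-0.15,0],[1,-0.092,0,-0.167,0],[1,-0.092,0,-0.167,0],[1,-0.092,0,-0.167,0],[1,-0.092,0,-0.167,0],[1,-0.092,0,-0.167,0],[1,-0.092,0,-0.167,0],[1,-0.092,0,-0.167,0],[1,-0.092,0,-0.167,0]],
  ],
)

```text
clock: 9.37
tcp_pos: [0.5889, -0.0631, 0.0872]
orientation: [3.111, -0.441, 0.0]
contact_force: [0.4, -0.8, -2.2]
grip_width: 0.0291
gripper_force: 20.4
```

```bash
python3 - <<'E'
from h import *
p=viewer.grab_frame('scene'); save(p,'s4.png',(150,150,350,300),4)
for d in viewer.trace(p,'sample_disc')[:2]: print(d['score'],d['rect'])
E
cat >> h.py <<'E'
def brown(p,box):
    x0,y0,x1,y1=box; hsv=cv2.cvtColor(p['pixels'],cv2.COLOR_RGB2HSV)[y0:y1,x0:x1]
    m=cv2.inRange(hsv,(0,25,50),(14,130,170)); n,l,s,c=cv2.connectedComponentsWithStats(m)
    return [(s[i,4],(c[i]+[x0,y0]).round(1).tolist(),s[i,2:4].tolist()) for i in np.argsort(-s[:,4]) if i and s[i,4]>15][:3]
E
python3 - <<'E'
from h import *
for f in ['scene0','s3','s4','w2']:
    im=cv2.imread(f'pics/{f}.png')[...,::-1]; h,w=im.shape[:2]
    if f[0]=='s' and f!='scene0': im=cv2.resize(im,(200,150)); b=(0,0,200,150)
    elif f=='w2': b=(225,140,370,285)
    else: b=(175,200,280,260)
    print(f,brown({'pixels':np.ascontiguousarray(im)},b))
E
```

```text
scene0 [(np.int32(56), [228.6, 218.6], [14, 6])]
s3 [(np.int32(122), [192.4, 124.8], [16, 27]), (np.int32(84), [75.0, 60.4], [15, 8]), (np.int32(72), [3.0, 129.4], [8, 42])]
s4 [(np.int32(87), [41.1, 76.5], [14, 10]), (np.int32(70), [179.5, 117.0], [23, 19]), (np.int32(67), [3.3, 129.9], [9, 42])]
w2 [(np.int32(806), [264.7, 190.4], [32, 32]), (np.int32(284), [227.5, 262.5], [8, 52])]
```

The disc has slid to the -x wall. Now I'll lower the tray, release it and rise.

Emit:
play_rows(
  commands=[
    [[1,0.017,0,0.027,0],[1,0.037,0,0.055,0],[1,0.055,0,0.087,0],[1,0.075,0,0.126,0],[1,0.092,0,0.167,0],[1,0.108,0,0.208,0],[1,0.122,0,0.25,0],[1,0.134,0,0.293,0],[1,0.142,0,0.32,0],[1,0.142,0,0.335,0],[1,0.142,0,0.337,0],[1,0.142,0,0.337,0]],
  ],
)

```text
clock: 10.47
tcp_pos: [0.6164, -0.0711, 0.0209]
orientation: [3.11, -0.441, 0.001]
contact_force: [-2.7, -0.8, 8.8]
grip_width: 0.0292
gripper_force: 21.1
```

Emit:
play_rows(
  commands=[
    [[-0.2,0,0,0,0],[-0.2,0,0,0,0],[-0.2,0,0,0,0],[-0.2,0,0,0,0],[-0.2,0,0,-0.1,0],[-0.2,0,0,-0.3,0],[-1,-0.15,0,-0.5,0],[-1,-0.3,0,-0.7,0],[-1,-0.45,0,-0.9,0],[-1,-0.45,0,-0.9,0],[-1,-0.45,0,-0.9,0]],
  ],
)

```text
clock: 11.38
tcp_pos: [0.5294, -0.0448, 0.2044]
orientation: [3.111, -0.438, 0.009]
contact_force: [0.5, -0.8, 0.4]
grip_width: 0.0854
gripper_force: 0.0
```

```bash
cat >> h.py <<'E'
def look(n,v0,want=None,b=None):
    T=tool(); p=viewer.grab_frame('wrist'); save(p,n)
    v,k=fittray(p,T,v0); print('T',T[:3,3].round(4),'yaw',np.arctan2(T[1,0],T[0,0]).round(4),'tray',v.round(4),k)
    print('y',colour(p,T,'y',.04),'r',colour(p,T,'r',.04))
    c,s=np.cos(v[2]),np.sin(v[2]); M=np.array([[c,-s],[s,c]])
    b=[proj(p,np.append(v[:2]+M@np.array(q),.011),T) for q in [(-.075,-.075),(-.075,.07),(.075,-.07),(.075,.07)]]; b=np.array(b)
    bx=[int(max(0,b[:,0].min())),int(max(0,b[:,1].min())),int(b[:,0].max()),int(b[:,1].max())]
    for a,ce,wh in brown(p,bx): print('disc',a,ce,wh,(M.T@(ray(p,ce,.011,T)[:2]-v[:2])).round(4))
    for q in want or []: w=v[:2]+M@np.array(q); print(q,w.round(4),'tool units',(T[:2,:2].T@(w-T[:2,3])/.2).round(3))
    return v
E
python3 -c "
from h import *
look('w4.png',(.528,-.046,-.28),[(0,.089),(0,.08)])"
```

```text
T [ 0.5294 -0.0448  0.2044] yaw -0.2798 tray [ 0.5261 -0.0445 -0.2788] 435
y (array([ 0.60747058, -0.06828308]), np.int64(514)) r (array([0.54751821, 0.03115977]), np.int64(348))
disc 814 [285.1, 267.2] [33, 31] [-0.0555  0.0334]
disc 100 [241.7, 261.8] [3, 53] [-0.0496  0.0774]
disc 44 [392.5, 270.1] [2, 24] [-0.0587 -0.0766]
(0, 0.089) [0.5506 0.041 ] tool units [-0.017 -0.441]
(0, 0.08) [0.5481 0.0324] tool units [-0.017 -0.396]
```

Emit:
play_rows(
  commands=[
    [[-1,0,-0.1,0,-0.08],[-1,-0.01,-0.2,0,-0.16],[-1,-0.015,-0.3,0,-0.24],[-1,-0.017,-0.4,0,-0.32],[-1,-0.017,-0.44,0,-0.4],[-1,-0.017,-0.44,0,-0.48],[-1,-0.017,-0.44,0,-0.56],[-1,-0.017,-0.44,0,-0.64],[-1,-0.017,-0.44,0,-0.72],[-1,-0.017,-0.44,0,-0.8],[-1,-0.017,-0.44,0,-0.9],[-1,-0.017,-0.44,0,-1]],
  ],
)

```text
clock: 12.43
tcp_pos: [0.5508, 0.0393, 0.1982]
orientation: [-2.569, -1.805, 0.002]
contact_force: [-0.5, 0.1, -0.0]
grip_width: 0.0853
gripper_force: 0.0
```

Emit:
play_rows(
  commands=[
    [[-1,0,0,0.15,0],[-1,0,0,0.3,0],[-1,0,0,0.45,0],[-0.2,0,0,0.6,0],[-0.2,0,0,0.65,0],[-0.2,0,0,0.65,0],[-0.2,0,0,0.65,0]],
  ],
)

```text
clock: 13.02
tcp_pos: [0.5508, 0.0399, 0.0696]
orientation: [-2.575, -1.798, 0.001]
contact_force: [0.6, -0.2, 0.1]
grip_width: 0.0514
gripper_force: 0.0
```

```bash
python3 -c "
from h import *
look('w5.png',(.5261,-.0445,-.279),[(0,.089)]); print(get_obs()['joints'].round(2),get_obs()['grip_width'])
T=tool();v=(.5261,-.0445,-.2788);c,s=np.cos(v[2]),np.sin(v[2]);w=np.array(v[:2])+np.array([-s*.089,c*.089]);print((T[:2,:2].T@(w-T[:2,3])/.2).round(3))"
```

```text
T [0.5508 0.0399 0.0696] yaw 1.2189 tray [ 0.5271 -0.0398 -0.2764] 1053
y (array([ 0.60295343, -0.05927077]), np.int64(82)) r (array([0.54770274, 0.03672117]), np.int64(223))
disc 14918 [313.3, 398.0] [240, 175] [-0.0093 -0.0196]
disc 234 [268.1, 272.6] [45, 7] [-0.0298  0.0763]
disc 95 [407.6, 306.6] [15, 11] [0.056  0.0465]
(0, 0.089) [0.5514 0.0458] tool units [ 0.029 -0.008]
[ 0.28  0.56 -0.6   1.95  0.45  0.77 -0.93] 0.051042154616398834
[ 0.003 -0.007]
```

Emit:
play_rows(
  commands=[
    [[-0.2,0.003,-0.007,0,-0.047],[-0.2,0.003,-0.007,0.1,-0.047],[-0.2,0.003,-0.007,0.245,-0.047],[-0.2,0.003,-0.007,0.245,-0.047],[-0.2,0.003,-0.007,0.245,-0.047]],
  ],
  grip_force=20,
)

```text
clock: 13.48
tcp_pos: [0.5498, 0.0406, 0.0217]
orientation: [-2.508, -1.892, 0.001]
contact_force: [0.4, 0.7, 1.1]
grip_width: 0.0512
gripper_force: 0.0
```

Run:
```python
from h import *
T=tool(); p=viewer.grab_frame('wrist'); save(p,'w6.png'); print(T[:3,3],np.arctan2(T[1,0],T[0,0]))
hsv=cv2.cvtColor(p['pixels'],cv2.COLOR_RGB2HSV); m=cv2.inRange(hsv,(0,180,80),(6,255,255))|cv2.inRange(hsv,(174,180,80),(180,255,255))
n,l,s,c=cv2.connectedComponentsWithStats(m); print([s[i].tolist() for i in range(1,n) if s[i,4]>100])
```

```text
[0.54976995 0.04061721 0.02165432] 1.2925118308515435
[]
```

View pics/w6.png

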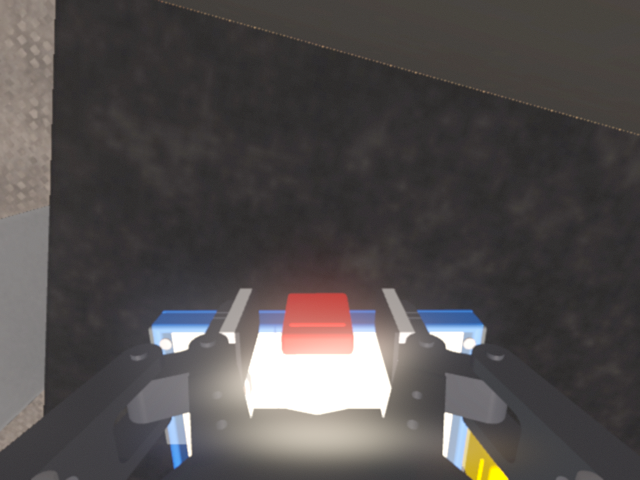

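The red tab at (318,322) is centred between the pads, same as the yellow one was. Grip and tip.

Emit:
play_rows(
  commands=[
    [[1,0,0,0,0],[1,0,0,0,0],[1,0,0,0,0],[1,0,0,0,0],[1,0,0,0,0],[1,-0.008,0,-0.04,0],[1,-0.02,0,-0.08,0],[1,-0.033,0,-0.12,0],[1,-0.048,0,-0.159,0],[1,-0.065,0,-0.198,0],[1,-0.084,0,-0.235,0],[1,-0.107,0,-0.275,0]],
  ],
  grip_force=20,
)

```text
clock: 14.53
tcp_pos: [0.5435, 0.0195, 0.0767]
orientation: [2.508, 1.892, -0.0]
contact_force: [0.2, -0.3, -2.5]
grip_width: 0.0292
gripper_force: 20.7
```

Emit:
play_rows(
  commands=[
    [[1,-0.018,0,-0.03,0],[1,-0.03,0,-0.045,0],[1,-0.03,0,-0.045,0],[1,-0.03,0,-0.045,0],[1,-0.03,0,-0.045,0],[1,-0.03,0,-0.045,0],[1,-0.03,0,-0.045,0],[1,-0.03,0,-0.045,0],[1,-0.03,0,-0.045,0],[1,-0.03,0,-0.045,0]],
  ],
)

```text
clock: 15.37
tcp_pos: [0.542, 0.0144, 0.0848]
orientation: [-2.508, -1.892, 0.0]
contact_force: [-0.3, -0.3, -2.1]
grip_width: 0.029
gripper_force: 20.7
```

Run:
```python
from h import *
p=viewer.grab_frame('scene'); save(p,'s5.png',(150,150,350,300),4)
print(brown(p,(170,190,300,270)))
```

```text
[(np.int32(27), [216.9, 248.5], [16, 8]), (np.int32(16), [215.6, 240.2], [15, 5])]
```

View pics/s5.png

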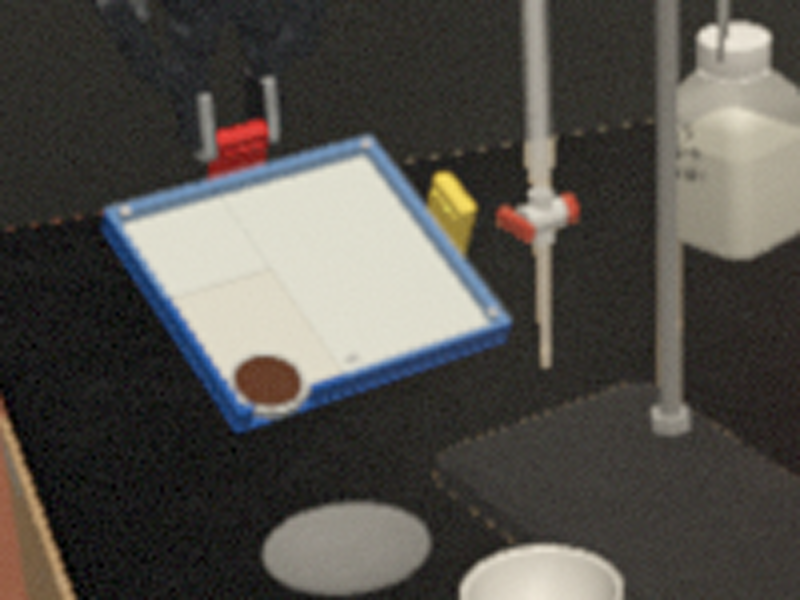

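The disc at (268,382) is in the open corner. I'll lower the tray, let go, rise and turn back.

Emit:
play_rows(
  commands=[
    [[1,0.018,0,0.027,0],[1,0.035,0,0.053,0],[1,0.053,0,0.083,0],[1,0.073,0,0.12,0],[1,0.089,0,0.16,0],[1,0.104,0,0.2,0],[1,0.118,0,0.24,0],[1,0.13,0,0.28,0],[1,0.137,0,0.305,0],[1,0.137,0,0.32,0],[1,0.137,0,0.322,0],[1,0.137,0,0.322,0]],
  ],
)

```text
clock: 16.42
tcp_pos: [0.5497, 0.042, 0.0214]
orientation: [-2.507, -1.893, -0.001]
contact_force: [-3.4, 2.0, 11.3]
grip_width: 0.0292
gripper_force: 21.4
```

Emit:
play_rows(
  commands=[
    [[-0.2,0,0,0,0],[-0.2,0,0,0,0],[-0.2,0,0,0,0],[-0.2,0,0,0,0],[-0.2,0,0,-0.15,0],[-0.2,0,0,-0.35,0.05],[-1,-0.15,0,-0.5,0.13],[-1,-0.3,0,-0.65,0.2],[-1,-0.45,0,-0.75,0.28],[-1,-0.6,0,-0.75,0.36],[-1,-0.7,0,-0.75,0.44],[-1,-0.7,0,-0.75,0.5]],
  ],
)

```text
clock: 17.42
tcp_pos: [0.5096, -0.0999, 0.1706]
orientation: [3.044, 0.766, -0.002]
contact_force: [-0.2, 0.0, -0.2]
grip_width: 0.0851
gripper_force: 0.0
```

Emit:
play_rows(
  commands=[
    [[-1,0,0,0,0.08],[-1,0,0,0,0.16],[-1,0,0,0,0.24],[-1,0,0,0,0.32],[-1,0,0,0,0.4],[-1,0,0,0,0.48],[-1,0,0,0,0.5],[-1,0,0,0,0.5]],
  ],
)

```text
clock: 18.08
tcp_pos: [0.5111, -0.094, 0.1704]
orientation: [3.111, -0.437, -0.0]
contact_force: [0.5, -1.5, -1.0]
grip_width: 0.0854
gripper_force: 0.0
```

```bash
python3 -c "
from h import *
look('w7.png',(.5261,-.0445,-.279),[(-.055,-.058)])"
```

```text
T [ 0.5111 -0.094   0.1704] yaw -0.2794 tray [ 0.525  -0.0455 -0.2761] 472
y (array([ 0.60596501, -0.06985837]), np.int64(721)) r (array([0.54675671, 0.03017754]), np.int64(490))
disc 947 [324.1, 275.1] [37, 35] [-0.0546 -0.0569]
disc 478 [173.0, 269.2] [12, 59] [-0.0483  0.0822]
(-0.055, -0.058) [ 0.4563 -0.0863] tool units [-0.274  0.038]
```

The disc sits in the pocket: (-54.6,-56.9) mm in the tray's frame. I'll move over it with the gripper at about 60 mm.

Emit:
play_rows(
  commands=[
    [[-0.4,-0.15,0.02,0,0],[-0.4,-0.274,0.036,0,0],[-0.4,-0.274,0.036,0.15,0],[-0.4,-0.274,0.036,0.3,0],[-0.4,-0.274,0.036,0.45,0],[-0.4,-0.274,0.036,0.6,0],[-0.4,-0.274,0.036,0.66,0],[-0.4,-0.274,0.036,0.66,0],[-0.4,-0.274,0.036,0.66,0]],
  ],
  grip_force=20,
)

```text
clock: 18.88
tcp_pos: [0.4562, -0.0857, 0.0382]
orientation: [-3.111, 0.434, 0.002]
contact_force: [0.2, 0.2, 0.1]
grip_width: 0.0594
gripper_force: 0.0
```

Run:
```python
from h import *
T=tool(); p=viewer.grab_frame('wrist'); save(p,'w8.png'); print(T[:3,3],np.arctan2(T[1,0],T[0,0]),get_obs()['grip_width'])
v=(.525,-.0455,-.278);c,s=np.cos(v[2]),np.sin(v[2]);w=np.array(v[:2])+np.array([[c,-s],[s,c]])@[-.055,-.0575];print(w,(T[:2,:2].T@(w-T[:2,3])/.2).round(3))
print(brown(p,(200,250,450,480)), proj(p,np.append(w,.011),T))
```

```text
[ 0.45619135 -0.08571586  0.0381869 ] -0.27703380648301007 0.05965930252323639
[ 0.45633176 -0.08569854] [ 0.001 -0.   ]
[(np.int32(2502), [313.3, 275.3], [67, 60]), (np.int32(524), [247.2, 326.4], [58, 37]), (np.int32(77), [355.2, 254.9], [11, 14])] [317.58056257 278.01897861]
```

View pics/w8.png

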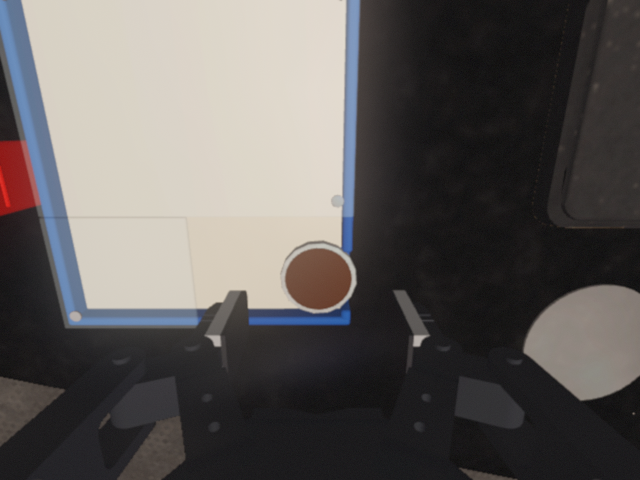

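The disc, at (318,277), is centred between the fingers, and the projection agrees. I'll go down and close.

Emit:
play_rows(
  commands=[
    [[-0.4,0,0,0.05,0],[-0.4,0,0,0.1,0],[-0.4,0,0,0.15,0],[-0.4,0,0,0.152,0],[-0.4,0,0,0.152,0]],
  ],
  grip_force=20,
)

```text
clock: 19.35
tcp_pos: [0.4559, -0.0857, 0.0074]
orientation: [3.111, -0.435, -0.003]
contact_force: [0.2, -0.5, 0.2]
grip_width: 0.0595
gripper_force: 0.0
```

Emit:
play_rows(
  commands=[
    [[-0.1,0,0,0,0],[0.1,0,0,0,0],[0.3,0,0,0,0],[0.6,0,0,0,0],[1,0,0,0,0],[1,0,0,0,0],[1,0,0,0,0]],
  ],
  grip_force=20,
)

```text
clock: 19.93
tcp_pos: [0.4568, -0.0859, 0.0085]
orientation: [3.111, -0.436, 0.001]
contact_force: [-1.7, 0.1, 6.2]
grip_width: 0.0375
gripper_force: 20.3
```

Emit:
play_rows(
  commands=[
    [[1,0,0,-0.02,0],[1,0,0,-0.06,0],[1,0,0,-0.12,0],[1,0,0,-0.2,0],[1,0,0,-0.3,0],[1,0,0,-0.4,0],[1,0,0,-0.5,0],[1,0,0,-0.5,0]],
  ],
)

```text
clock: 20.6
tcp_pos: [0.4587, -0.0861, 0.1118]
orientation: [3.111, -0.436, 0.009]
contact_force: [0.2, -0.4, 0.9]
grip_width: 0.0372
gripper_force: 20.2
```

Run:
```python
from h import *
T=tool(); p=viewer.grab_frame('wrist'); save(p,'w9.png'); print(T[:3,3],np.arctan2(T[1,0],T[0,0]),get_obs()['grip_width'],get_obs()['gripper_force'])
print(fittray(p,T,(.525,-.0455,-.278)))
b=brown(p,(240,200,400,420)); print(b)
q=ray(p,b[0][1],T[2,3]-.001,T); print('disc in tool',T[:3,:3].T@(q-T[:3,3]))
```

```text
[ 0.45869391 -0.08609035  0.11184826] -0.27841106191447296 0.03758399555118137 20.162294805049896
(array([ 0.52465472, -0.04505145, -0.28261831]), 554)
[(np.int32(1504), [353.9, 232.4], [38, 83]), (np.int32(1140), [308.7, 292.1], [80, 72]), (np.int32(832), [266.8, 287.8], [98, 61])]
disc in tool [0.03249852 0.01524462 0.00118579]
```

Run:
```python
from h import *
T=tool(); p=viewer.grab_frame('wrist')
for d in viewer.trace(p,'sample_disc')[:3]:
    m=d['pixels'].astype(np.uint8); ys,xs=np.nonzero(m); print('tr',round(d['score'],2),d['rect'],len(xs))
hsv=cv2.cvtColor(p['pixels'],cv2.COLOR_RGB2HSV)
old=cv2.cvtColor(cv2.imread('pics/w8.png'),cv2.COLOR_BGR2HSV); print('old',old[277,318],old[265,300])
for u,v in [(318,290),(318,270),(300,290),(335,290),(353,232),(267,288)]: print(u,v,hsv[v,u])
m=cv2.inRange(hsv,(0,90,50),(14,220,170)); n,l,s,c=cv2.connectedComponentsWithStats(m)
for i in range(1,n):
    if s[i,4]>300: print(s[i],c[i], (T[:3,:3].T@(ray(p,(s[i,0]+s[i,2]/2,s[i,1]+s[i,3]/2),T[2,3]+.003,T)-T[:3,3])).round(4))
for dx in (0,): print(proj(p,(T@[0,0,-.003,1])[:3],T), proj(p,(T@[0.018,0,-.003,1])[:3],T),proj(p,(T@[-.018,0,-.003,1])[:3],T))
```

```text
tr 0.93 [277.2, 262.7, 360.2, 346.7] 5843
old [ 10 122 111] [ 11 109 117]
318 290 [ 10 136 109]
318 270 [ 18  17 192]
300 290 [ 10 126 111]
335 290 [  9 138 109]
353 232 [12 44 58]
267 288 [ 13  21 107]
[150   0  40  24 343] [168.5393586    8.10787172] [ 0.1134 -0.0518 -0.0025]
[  74  140   47   55 1067] [103.53327085 164.97000937] [ 0.06   -0.0865 -0.0027]
[ 279  272   77   70 4188] [316.77340019 306.34455587] [-0.0006 -0.0002 -0.003 ]
[317.97030608 305.84191599] [318.05194491 267.80919794] [317.89399585 341.39222356]
```

The disc is held level and centred: (-0.6,-0.2) mm from the tool axis. I'll carry it to the glass, turning so the wrist camera faces away from the burette.

Emit:
play_rows(
  commands=[
    [[1,-0.03,0.1,0,-0.07],[1,-0.06,0.2,0,-0.14],[1,-0.09,0.3,0,-0.21],[1,-0.12,0.4,0,-0.28],[1,-0.15,0.5,0,-0.35],[1,-0.18,0.6,0,-0.42],[1,-0.2,0.68,0,-0.49],[1,-0.21,0.74,0,-0.56],[1,-0.22,0.77,0,-0.63],[1,-0.22,0.77,0,-0.7],[1,-0.22,0.77,0,-0.7],[1,-0.22,0.77,0,-0.7]],
  ],
)

```text
clock: 21.75
tcp_pos: [0.3713, -0.2215, 0.1073]
orientation: [-2.881, -1.249, 0.001]
contact_force: [-0.4, -0.8, -0.6]
grip_width: 0.0374
gripper_force: 20.2
```

Run:
```python
from h import *
T=tool(); p=viewer.grab_frame('wrist'); print(T[:3,3],np.arctan2(T[1,0],T[0,0]),get_obs()['grip_width'])
for d in viewer.trace(p,'watch_glass')[:2]:
    ys,xs=np.nonzero(d['pixels']); Q=np.array([ray(p,(x,y),.008,T)[:2] for x,y in zip(xs,ys)]); (c,rad)=cv2.minEnclosingCircle((Q*1000).astype(np.float32)); print('glass',d['score'],d['rect'],np.round(c),2*rad)
for d in viewer.trace(p,'sample_disc')[:1]: print(d['rect'])
g=np.array([.374,-.222]); print((T[:2,:2].T@(g-T[:2,3])/.2).round(3))
```

```text
[ 0.37125823 -0.22149798  0.10729686] 0.8179138707637571 0.037312159329654086
glass 0.86 [268.5, 187.2, 370.7, 273.7] [ 374. -223.] 75.60445404052734
glass 0.69 [287.0, 360.2, 354.7, 413.8] [ 285. -318.] 55.31668472290039
[278.7, 263.4, 361.1, 347.3]
[0.008 0.012]
```

Emit:
play_rows(
  commands=[
    [[1,0.01,0.014,0.1,0],[1,0.01,0.014,0.2,0],[1,0.01,0.014,0.3,0],[1,0.01,0.014,0.38,0],[1,0.01,0.014,0.43,0],[1,0.01,0.014,0.455,0],[1,0.01,0.014,0.47,0],[1,0.01,0.014,0.475,0],[1,0.01,0.014,0.475,0]],
  ],
)

```text
clock: 22.65
tcp_pos: [0.3757, -0.2224, 0.0135]
orientation: [2.88, 1.254, 0.001]
contact_force: [-0.2, 0.4, -0.7]
grip_width: 0.0372
gripper_force: 20.2
```

Emit:
play_rows(
  commands=[
    [[1,-0.005,0,0.006,0],[1,-0.005,0,0.01,0],[1,-0.005,0,0.01,0],[0.12,-0.005,0,0.01,0],[0.05,-0.005,0,0.01,0],[-0.02,-0.005,0,0.01,0],[-0.05,-0.005,0,0.01,0],[-0.05,-0.005,0,0.01,0],[-0.05,-0.005,0,0.01,0]],
  ],
)

```text
clock: 23.4
tcp_pos: [0.3747, -0.223, 0.0111]
orientation: [2.88, 1.254, 0.0]
contact_force: [0.4, -0.2, 0.6]
grip_width: 0.0445
gripper_force: 0.0
```

Emit:
play_rows(
  commands=[
    [[-0.05,0,0,-0.02,0],[-0.05,0,0,-0.06,0],[-0.05,0,0,-0.15,0],[-0.05,0,0,-0.3,0],[-0.05,0,0,-0.45,0],[-0.05,0,0,-0.6,0],[-0.05,0,0,-0.6,0]],
  ],
)

```text
clock: 23.98
tcp_pos: [0.3777, -0.2242, 0.1365]
orientation: [2.874, 1.251, 0.008]
contact_force: [0.0, -0.0, -0.4]
grip_width: 0.0451
gripper_force: 0.0
```

Run:
```python
from h import *
T=tool(); p=viewer.grab_frame('wrist'); print(T[:3,3],get_obs()['grip_width'],get_obs()['contact_force'])
for t,z in [('watch_glass',.008),('sample_disc',.008)]:
  for d in viewer.trace(p,t)[:2]:
    ys,xs=np.nonzero(d['pixels']); Q=np.array([ray(p,(x,y),z,T)[:2] for x,y in zip(xs,ys)]); (c,rad)=cv2.minEnclosingCircle((Q*1000).astype(np.float32)); print(t,d['score'],d['rect'],np.round(c),2*rad)
hsv=cv2.cvtColor(p['pixels'],cv2.COLOR_RGB2HSV); m=cv2.inRange(hsv,(0,90,50),(14,220,170)); n,l,s,c=cv2.connectedComponentsWithStats(m)
for i in range(1,n):
    if s[i,4]>300: print('brown',s[i],ray(p,(s[i,0]+s[i,2]/2,s[i,1]+s[i,3]/2),.008,T).round(4))
```

```text
[ 0.37771904 -0.22420887  0.13654769] 0.04463846726163045 [-0.39466854 -0.31389403 -0.04178997]
watch_glass 0.82 [278.4, 341.1, 340.5, 391.7] [ 284. -318.] 54.94095993041992
watch_glass 0.61 [264.2, 183.9, 356.7, 274.8] [ 374. -222.] 75.67974090576172
sample_disc 0.95 [286.3, 205.8, 337.6, 257.8] [ 374. -223.] 40.80146408081055
```

Run:
```python
from h import *
p=viewer.grab_frame('top'); print(fittray(p,None,(.525,-.0455,-.28)))
print(r.hand_in())
```

```text
(array([ 0.52301158, -0.04898334, -0.28639215]), 235)
the job is handed in; nothing more can be done
None
```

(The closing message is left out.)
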